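Kit up one wooden toy engine

ROBOT

A 6-joint arm with a two-finger parallel gripper is mounted at the origin on the work surface. World frame = base frame: x ahead of the robot, y to its left, z up, the work surface at z = 0. Lengths are in m, angles in rad, forces in N, time in s.
With the tool pointing down it reaches from about 0.325 to 0.875 m from the base axis. Payload 4.4 kg.
Tool frame: the origin (TCP) lies on the centre line of the jaws, within the pads' length; the fingertips stand 19 mm ahead of it and the grasp point (between the pads) is the TCP (manip.tcp_to_tips is the distance from the TCP to the fingertips, in m); z points along the fingers, y is the direction in which the jaws open and shut (so a half turn about z gives the same grasp; the last joint's range is limited). The gripper opens to 85 mm and grips with 20 to 120 N. Pads are 22 mm wide; open, the fingers measure 114 mm over their backs; the gripper's body (76 mm by 85 mm) begins 54 mm behind the grasp point. The pads swing forward as they close: fully open they stand 13 mm farther back than shut.
Start: joints at [1.141, 0.207, 1.542, -0, 1.393, -0.15], TCP at [0.158, 0.553, 0.25] pointing down, gripper open.
Joint ranges: [-2.73, 2.73], [-0.86, 2.22], [0.23, 2.46], [-1.11, 4.25], [0.08, 2.63], [-2.82, 2.82]. Speed limits (rad/s): [2.79, 2.79, 3.14, 3.14, 3.14, 3.14].

INTERFACE

Orientations are given as a unit quaternion [w, x, y, z].
In Python, from workcell import manip gives the robot as it stands. The module is installed in compiled form; this text tells all that it offers.
- The arm moves only by the tool servo_tool, never from a script. Its arguments are lists of equal length, an entry for each row: "rotation": the turn, a rotation vector about the world's x, y, z in degrees, a list of three; "travel": the shift along the world's x, y, z in m, a list of three; "grip": the opening in per cent of the stroke, from 0 (shut) to 100 (fully open). In form: {"rotation": [[rx, ry, rz], ...], "travel": [[tx, ty, tz], ...], "grip": [grip, ...]}. A call has exactly 10 rows; each row is the pose to reach, as a shift and turn from the pose measured when the call began; what a row does not reach only later rows make up. A row lasts 1/12 s, in which the tool goes at most 41.7 mm and 7.16 degrees, less where a joint would pass 70% of its speed; a pose out of reach is approached as far as the arm can. A call with a gripper value outside its range is refused whole. The fingers move at their own pace and stop on an object; the grip force is fixed at half the most. Time passes only in rows, so rows that repeat a pose let the fingers close, or fill a call up. It gives the time, the measured TCP pose, the force and the opening at its end, in the units of the state.
- manip.sense(): the state, without advancing time (a new reading comes with each control period).
- manip.snapshot(name): name is "scene" or "top" or "wrist"; returns a dict with "image" (400x640x3 uint8, red, green, blue), "mtx" (3x3 intrinsics, pixels), "view" (4x4, takes a point from world to camera coordinates). Camera axes: x right, y up, looking along -z (the intrinsics and any distortion apply to the point x, -y, -z); pixel columns grow to the right and rows downward; lengths in m; the calibration is good to about 2 mm. A picture is of the moment at which its call begins. There is no depth.
- manip.hand_in(): hands the job in, once; it reports no verdict.
The state is a dict: "t": time; "joints": joint angles; "joint_vel": joint speeds; "joint_torque": joint torques, N m; "tcp_pos": TCP position; "ee_rot": TCP orientation; "force": force on the tool from outside, world axes, zero at the start; "wrist_torque": the same for the moment, N m; "gripper_width": finger opening in m.
Only numpy, scipy, OpenCV 4.12 (cv2) and the standard library are available. Lean on these libraries where they do the work, as an engineer would, in place of code of your own. Each camera call takes 0.05 s, during which the arm holds its last target.

TASK

Pack the kit tray with the parts of one wooden toy engine: lay the long chassis in the long pocket, and in the row of three small pockets stand the round-roofed cab in the one next to the tray's handle, the thick round boiler in the middle one and the flared chimney in the one farthest from the handle, each upright on its pocket's floor. Leave the short base, the plain square-topped block and the plain thin dowel where they are; they belong to other jobs.

Things in the scene. Friction and masses are not known exactly. Their poses are not given: they have to be found in the camera images.
- tray: Fixed flat plywood tray on the table, 218 (x) by 145 mm (y), any yaw; walls 10 high, 5 thick, floor 5 thick. Origin: centre of underside. Low dark steel handle bar on its +x end (to x = 136, 14 high). Long pocket 208 x 64 inside, along x, centre x 0, y -35.5 mm. Three small pockets 66 x 66, centres y +34.5 and x +71 (next to handle), 0 (middle), -71 (farthest).
- chassis_c (a point): The long chassis, light wood, 83 g: bar 130 (x) by 30 (y) by 24 mm high, with a step on top in the middle, 60 long (x), as wide as the bar, 16 high; 40 mm high in all. Point at its centre, 20 mm above its underside; z up. In the middle its two long sides are flat over the full height: grip there, 30 mm across (along y).
- cab_c (a point): The cab of light wood: 42 mm (its x) by 38 mm (y), 52 mm high, with a half-round roof (barrel along x) and a dark window on each y side; about 50 g. The two ends facing +x and -x are flat over the full height: grip there (42 mm). Point at its centre, 26 mm above its underside; z up.
- boiler_c (a point): The boiler of light wood: a thick upright cylinder 42 mm across, 56 mm high, with two thin dark bands round it; about 54 g. Point at its centre, 28 mm above its underside; z up.
- chimney_c (a point): The chimney of light wood: upright and round, stem 26 mm across, flaring to 34 mm over the top (the topmost 10 mm is a straight 34 mm rim), 52 mm high, a dark bore spot in its top; about 25 g. Point at its centre, 26 mm above its underside; z up.
- shortbase_c (a point): Look-alike, to be left alone: a short base, shaped like the chassis but only 80 mm long (x) by 30 mm (y), step 40 mm long, 40 mm high. Point at its centre, 20 mm up.
- block_c (a point): Look-alike, to be left alone: a plain block 42 x 38 mm, 52 mm high, with a flat square top and no windows. Point at its centre, 26 mm up.
- dowel_c (a point): Look-alike, to be left alone: a plain upright dowel 28 mm across, 52 mm high, with no flare and no bands. Point at its centre, 26 mm up.
Mind the look-alikes: they are no part of the job. Leave any pink look-alike of the part that bears chassis_c alone.

How it is judged:
By the outcome, as a careful person would: the job done as asked, in the order asked, and still so for the second after the job is handed in, with the robot touching nothing.
It also fails if it takes over 115 s, if anything falls off the work surface, if the arm or the gripper's body presses on something with over 40 N, if the wrist force passes 120 N, or if a joint passes its speed limit or range.

## Working session

There is one attempt and no reset: what is moved stays moved. The work goes in short steps, Python scripts to look and compute and a tool call to move; the robot and the scene stay as the last step left them, time stands still between calls to the robot, and variables do not carry over. Pictures are saved under pics/ and viewed, and the job is handed in when it is done.

Besides the shell and the picture viewer there is one more tool, called by a JSON object that holds its "method" and its "body", one argument or row to a line. servo_tool: Moves the arm, as the interface text tells. Its arguments: {"type":"object","properties":{"rotation":{"type":"array","items":{"type":"array","items":{"type":"number"}}},"travel":{"type":"array","items":{"type":"array","items":{"type":"number"}}},"grip":{"type":"array","items":{"type":"number"}}},"required":["rotation","travel","grip"]}

```bash
mkdir -p pics
cat > h.py <<'E'
import numpy as np,cv2
from workcell import manip
def snap(n,f):
    s=manip.snapshot(n); cv2.imwrite('pics/'+f,s['image'][:,:,::-1]); np.savez('pics/'+f[:-4]+'.npz',**{k:s[k] for k in('image','mtx','view')}); return s
def load(f): return dict(np.load('pics/'+f+'.npz'))
def ray(s,u,v,z):
    V=s['view'];R=V[:3,:3];c=-R.T@V[:3,3]
    d=np.linalg.inv(s['mtx'])@np.array([u,v,1.]);d=R.T@np.array([d[0],-d[1],-d[2]])
    return c+d*(z-c[2])/d[2]
def proj(s,p):
    q=s['view'][:3,:3]@np.array(p)+s['view'][:3,3];k=s['mtx']@np.array([q[0],-q[1],-q[2]]);return k[:2]/k[2]
E
python3 - <<'E'
from h import *
for n in('scene','top','wrist'):
    s=snap(n,n+'0.png');print(n,s['mtx'].round(1).tolist(),(-s['view'][:3,:3].T@s['view'][:3,3]).round(3), s.keys())
print(manip.sense())
E
```

```text
scene [[442.5, 0.0, 318.4], [0.0, 442.5, 194.2], [0.0, 0.0, 1.0]] [0.975 0.504 0.776] dict_keys(['image', 'mtx', 'view'])
top [[444.2, 0.0, 313.0], [0.0, 444.2, 200.5], [0.0, 0.0, 1.0]] [ 0.348 -0.06   1.103] dict_keys(['image', 'mtx', 'view'])
wrist [[296.2, 0.0, 316.0], [0.0, 296.2, 201.4], [0.0, 0.0, 1.0]] [0.083 0.573 0.373] dict_keys(['image', 'mtx', 'view'])
{'t': 0.15, 'joints': array([ 1.14147784e+00,  2.07278978e-01,  1.54263775e+00, -4.09247889e-05,
        1.39350830e+00, -1.50490589e-01]), 'joint_vel': array([-0.00089864, -0.00181149, -0.00521347,  0.00127648,  0.00011692,
        0.00014594]), 'joint_torque': array([ 1.25684292e-04, -3.83512473e+01, -2.92038095e+01, -3.01244754e-04,
        6.62257007e-03,  3.54584245e-05]), 'tcp_pos': array([0.15803736, 0.55227091, 0.24935574]), 'ee_rot': array([-2.42605176e-04,  1.38959124e-01,  9.90297694e-01, -8.83716603e-04]), 'force': array([1.17723286, 0.59003156, 0.84007703]), 'wrist_torque': array([ 0.01188189, -0.0058802 , -0.04796632]), 'gripper_width': 0.08519616019843486}
```

View pics/top0.png

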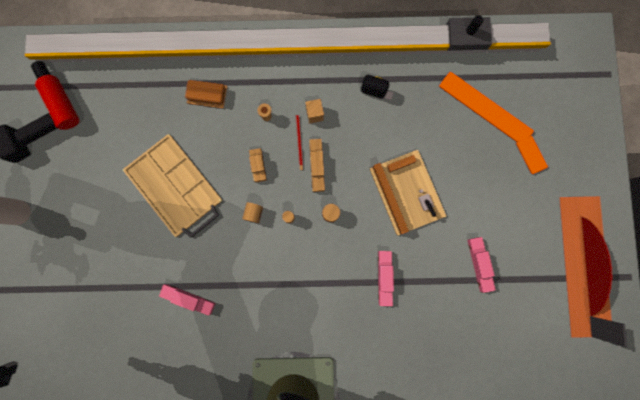

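View pics/scene0.png

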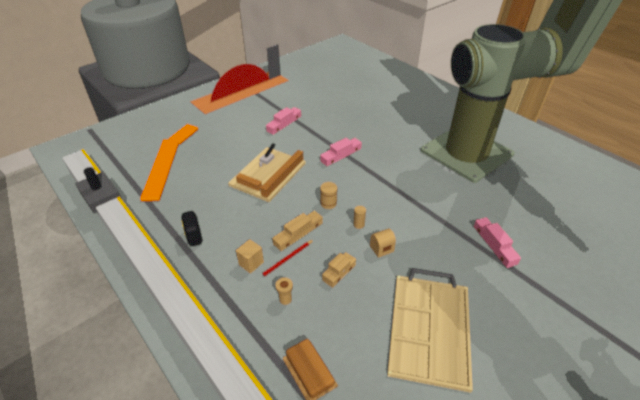

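View pics/wrist0.png

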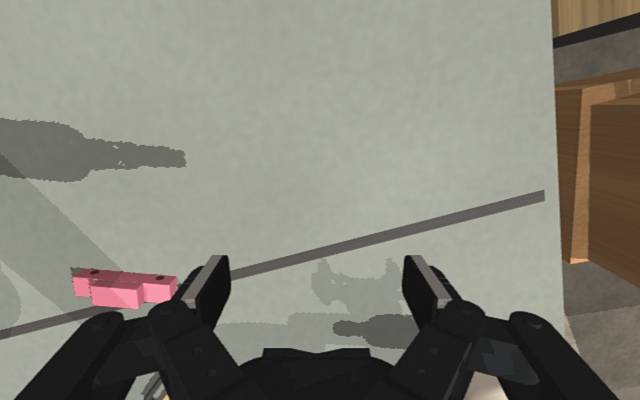

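Run:
```python
from h import *
s=load('top0');im=s['image'][:,:,::-1].astype(np.uint8)
c=im[75:245,115:345];cv2.imwrite('pics/topc.png',cv2.resize(c,None,fx=3.4,fy=3.4,interpolation=cv2.INTER_CUBIC))
hsv=cv2.cvtColor(np.ascontiguousarray(im),cv2.COLOR_BGR2HSV)
m=cv2.inRange(hsv,(8,75,60),(28,255,255))
n,l,st,ce=cv2.connectedComponentsWithStats(m)
for i in range(1,n):
    if 30<st[i,4]<5000 and 90<ce[i][0]<350 and 60<ce[i][1]<260:
        p=cv2.findContours((l==i).astype(np.uint8),0,2)[0][0]
        r=cv2.minAreaRect(p)
        print(st[i].tolist(),ce[i].round(1),[np.round(a,1).tolist() for a in r],ray(s,*ce[i],0.04)[:2].round(3))
w=load('wrist0');print(w['view'].round(3)); print(s['view'].round(3))
```

```text
[185, 80, 43, 29, 983] [205.5  93.4] [[205.5, 93.3], [41.2, 25.0], 7.8] [0.742 0.204]
[305, 99, 19, 24, 366] [314.5 110.4] [[314.6, 110.6], [22.6, 16.7], 78.7] [ 0.693 -0.065]
[257, 103, 15, 18, 202] [264.5 111.3] [[264.0, 111.5], [17.0, 14.0], 90.0] [0.693 0.058]
[309, 139, 16, 53, 695] [316.7 164.9] [[316.9, 165.0], [52.7, 13.4], 86.2] [ 0.556 -0.068]
[249, 148, 18, 34, 445] [257.  164.8] [[256.9, 164.9], [33.4, 13.8], 80.1] [0.56  0.077]
[242, 202, 21, 21, 319] [252.1 212.2] [[252.2, 212.2], [17.5, 18.7], 14.0] [0.444 0.09 ]
[322, 203, 19, 19, 277] [330.7 212.3] [[331.0, 212.0], [18.0, 18.0], 90.0] [ 0.44  -0.099]
[282, 211, 13, 12, 126] [288.  216.5] [[288.0, 216.5], [11.0, 12.0], 90.0] [0.432 0.004]
[[ 0.277  0.961 -0.002 -0.573]
 [-0.917  0.263 -0.3    0.037]
 [-0.288  0.085  0.954 -0.38 ]
 [ 0.     0.     0.     1.   ]]
[[-0.02  -1.    -0.005 -0.047]
 [ 0.993 -0.02   0.113 -0.472]
 [-0.113 -0.003  0.994 -1.057]
 [ 0.     0.     0.     1.   ]]
```

View pics/topc.png

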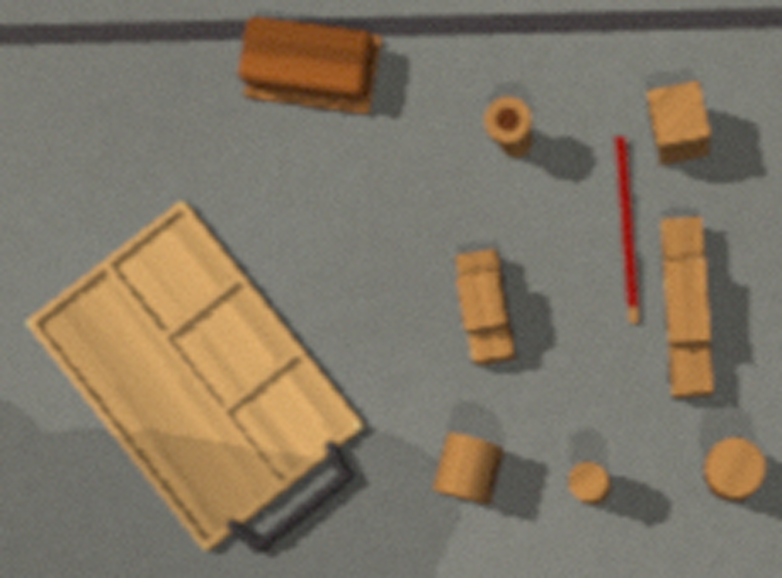

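Run:
```python
from h import *
s=load('top0')
C=lambda u,v,z:ray(s,u/3.4+115-.35,v/3.4+75-.35,z)[:2]
t=[C(*p,.010) for p in((183,202),(27,320),(207,550),(367,430))]
print(np.round(t,4).tolist(), np.mean(t,0).round(4),[np.linalg.norm(t[i]-t[(i+1)%4]).round(4) for i in range(4)])
for a,b in((1,2),(0,3)):
    d=t[b]-t[a];print('x yaw',np.degrees(np.arctan2(d[1],d[0])))
d=t[0]-t[1];print(np.degrees(np.arctan2(d[1],d[0]))-90);d=t[3]-t[2];print(np.degrees(np.arctan2(d[1],d[0]))-90)
# chassis step top corners
print('chassis step',[C(*p,.040).round(4).tolist() for p in((665,258),(704,258),(710,345),(670,348))])
print('chim',C(508,119,.052),'boil',C(735,467,.056),'dowel',C(589,481,.052))
print('cab roof',[C(*p,.045).round(4).tolist() for p in((447,434),(501,444),(489,501),(434,488))])
for p in((665,218),(705,218),(713,393),(671,397)): print(C(*p,.024).round(4))
print('pencil',[C(*p,.004).round(4).tolist() for p in((620,138),(634,322))])
```

```text
[[0.649, 0.3044], [0.5625, 0.4179], [0.3909, 0.2827], [0.4759, 0.1672]] [0.5196 0.293 ] [np.float64(0.1427), np.float64(0.2185), np.float64(0.1434), np.float64(0.221)]
x yaw -141.749388550644
x yaw -141.5974470619421
-142.67512473600212
-143.66287048466685
chassis step [[0.5922, -0.0527], [0.5916, -0.0807], [0.5283, -0.0836], [0.5268, -0.055]]
chim [0.69351993 0.0578744 ] boil [ 0.43935278 -0.09867592] dowel [0.43197225 0.00325054]
cab roof [[0.4678, 0.1034], [0.4599, 0.0653], [0.4199, 0.074], [0.4298, 0.1126]]
[ 0.6257 -0.0532]
[ 0.6251 -0.0824]
[ 0.496  -0.0853]
[ 0.4937 -0.055 ]
pencil [[0.6928, -0.0205], [0.5528, -0.0287]]
```

{"method": "servo_tool", "body": {
  "rotation": [
    [0,0,17.5],
    [0,0,17.5],
    [0,0,17.5],
    [0,0,17.5],
    [0,0,17.5],
    [0,0,17.5],
    [0,0,17.5],
    [0,0,17.5],
    [0,0,17.5],
    [0,0,17.5]
  ],
  "travel": [
    [0.4,-0.62,0],
    [0.4,-0.62,0],
    [0.4,-0.62,0],
    [0.4,-0.62,0],
    [0.4,-0.62,0],
    [0.4,-0.62,0],
    [0.4,-0.62,0],
    [0.4,-0.62,0],
    [0.4,-0.62,0],
    [0.4,-0.62,0]
  ],
  "grip": [100,100,100,100,100,100,100,100,100,100]
}}

```text
t: 0.98
tcp_pos: [0.3823, 0.2039, 0.2497]
ee_rot: [-0.0, -0.013, 1.0, -0.001]
force: [0.2, -0.2, -0.1]
gripper_width: 0.0853
```

{"method": "servo_tool", "body": {
  "rotation": [
    [0,0,0],
    [0,0,0],
    [0,0,0],
    [0,0,0],
    [0,0,0],
    [0,0,0],
    [0,0,0],
    [0,0,0],
    [0,0,0],
    [0,0,0]
  ],
  "travel": [
    [0.175,-0.272,0],
    [0.175,-0.272,0],
    [0.175,-0.272,0],
    [0.175,-0.272,0],
    [0.175,-0.272,0],
    [0.175,-0.272,0],
    [0.175,-0.272,0],
    [0.175,-0.272,0],
    [0.175,-0.272,0],
    [0.175,-0.272,0]
  ],
  "grip": [100,100,100,100,100,100,100,100,100,100]
}}

```text
t: 1.82
tcp_pos: [0.5576, -0.0698, 0.2489]
ee_rot: [-0.001, -0.012, 1.0, -0.0]
force: [-0.1, -0.0, -0.2]
gripper_width: 0.0857
```

Run:
```python
from h import *
s=snap('wrist','w1.png');x=manip.sense();print(x['tcp_pos'],x['ee_rot'])
```

```text
[ 0.55694744 -0.06845649  0.24893891] [-8.93587929e-04 -1.26732441e-02  9.99919252e-01 -2.83347719e-04]
```

View pics/w1.png

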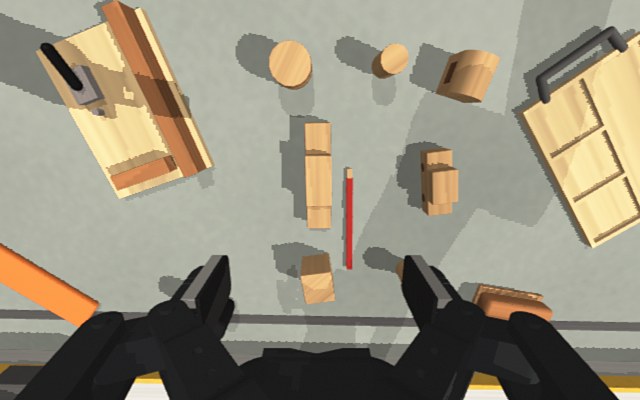

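Run:
```python
from h import *
s=load('w1');im=np.ascontiguousarray(s['image'][:,:,::-1])
a=cv2.resize(im[20:240,270:520],None,fx=3,fy=2.7*1,interpolation=cv2.INTER_CUBIC) if 0 else cv2.resize(im[20:220,270:520],None,fx=3,fy=3,interpolation=cv2.INTER_CUBIC)
cv2.imwrite('pics/w1a.png',a)
cv2.imwrite('pics/w1b.png',cv2.resize(im[20:260,500:640],None,fx=2.4,fy=2.4,interpolation=cv2.INTER_CUBIC))
```

```text
(no output)
```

View pics/w1a.png

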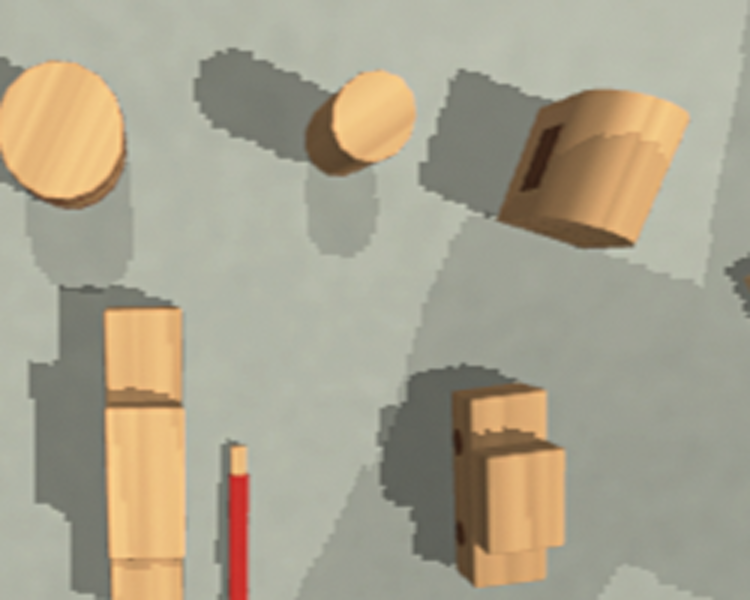

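View pics/w1b.png

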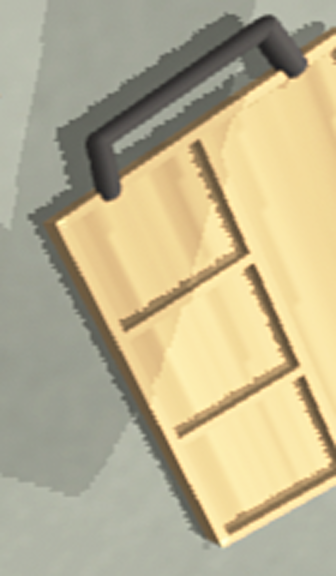

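Run:
```python
from h import *
s=load('w1')
A=lambda u,v,z:ray(s,u/3+270-.33,v/3+20-.33,z)[:2]
B=lambda u,v,z:ray(s,u/2.4+500-.3,v/2.4+20-.3,z)[:2]
def ang(a,b): d=b-a;return np.degrees(np.arctan2(d[1],d[0])).round(1),np.linalg.norm(d).round(4)
c=[A(*p,.04) for p in((106,408),(183,408),(184,559),(110,559))]
print('step',np.round(c,4).tolist(),np.mean(c,0).round(4),ang(c[0],c[3]),ang(c[1],c[2]),ang(c[0],c[1]))
c=[A(105,308,.024),A(181,308,.024)];print('end',np.round(c,4).tolist())
c=ray(s,307,228,.024)[:2],ray(s,330,228,.024)[:2];print('end2',np.round(c,4).tolist())
b0,b1=A(500,218,0),A(548,105,0);print('cab base',b0,b1,ang(b0,b1))
b0,b1=A(633,245,.037),A(688,118,.037);print('cab right eave',b0,b1,ang(b0,b1))
print('roof apex ends',A(607,243,.050),A(645,95,.052))
print('boiler',A(61,130,.056),'dowel',A(373,115,.052))
c=[B(*p,.010) for p in((50,220),(222,547))]
print('tray',np.round(c,4).tolist(),ang(*c))
c=[B(50,220,.010),B(265,92,.010)];print(ang(*c))
c=[B(246,256,.010),B(124,327,.010),B(295,367,.010),B(180,432,.010)];print(np.round(c,4).tolist(),ang(c[0],c[1]),ang(c[2],c[3]))
```

```text
step [[0.5302, -0.0835], [0.5296, -0.0547], [0.589, -0.0521], [0.5896, -0.0813]] [ 0.5596 -0.0679] (np.float64(2.2), np.float64(0.0595)) (np.float64(2.5), np.float64(0.0595)) (np.float64(91.3), np.float64(0.0288))
end [[0.4947, -0.0849], [0.4941, -0.0561]]
end2 [[0.6243, -0.0805], [0.6236, -0.0514]]
cab base [0.45808363 0.06935124] [0.41744259 0.08179696] (np.float64(163.0), np.float64(0.0425))
cab right eave [0.46821326 0.10413874] [0.42659647 0.11524667] (np.float64(165.1), np.float64(0.0431))
roof apex ends [0.46820215 0.08826401] [0.42247323 0.09145316]
boiler [ 0.43762827 -0.09861069] dowel [0.4303449  0.00341509]
tray [[0.4773, 0.167], [0.65, 0.3036]] (np.float64(38.3), np.float64(0.2201))
(np.float64(124.1), np.float64(0.1047))
[[0.4922, 0.2678], [0.5284, 0.2166], [0.5471, 0.3105], [0.5834, 0.2609]] (np.float64(-54.7), np.float64(0.0627)) (np.float64(-53.7), np.float64(0.0614))
```

{"method": "servo_tool", "body": {
  "rotation": [
    [0,0,0.5],
    [0,0,0.5],
    [0,0,0.5],
    [0,0,0.5],
    [0,0,0.5],
    [0,0,0.5],
    [0,0,0.5],
    [0,0,0.5],
    [0,0,0.5],
    [0,0,0.5]
  ],
  "travel": [
    [0.003,0.0005,-0.03],
    [0.003,0.0005,-0.065],
    [0.003,0.0005,-0.1],
    [0.003,0.0005,-0.135],
    [0.003,0.0005,-0.165],
    [0.003,0.0005,-0.185],
    [0.003,0.0005,-0.2],
    [0.003,0.0005,-0.21],
    [0.003,0.0005,-0.217],
    [0.003,0.0005,-0.217]
  ],
  "grip": [65,65,65,65,65,65,65,65,65,65]
}}

```text
t: 2.7
tcp_pos: [0.5588, -0.0668, 0.0309]
ee_rot: [-0.002, -0.018, 1.0, 0.0]
force: [0.2, -0.4, 0.6]
gripper_width: 0.0553
```

Run:
```python
from h import *
s=snap('wrist','w2.png');x=manip.sense();print(x['tcp_pos'],x['force'],x['gripper_width'])
```

```text
[ 0.55968843 -0.06723569  0.03200572] [-0.111422   -0.37151383  0.45496561] 0.05579639525438944
```

View pics/w2.png

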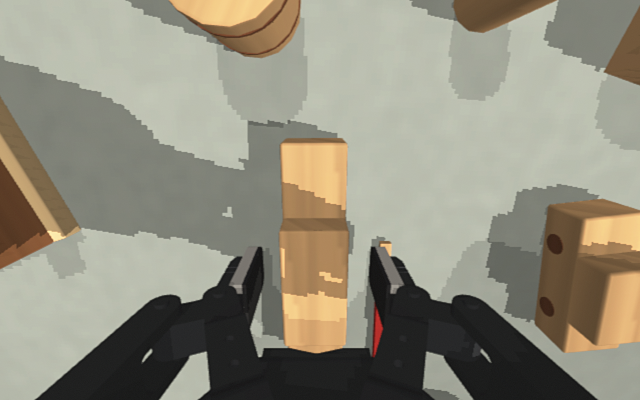

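The chassis (columns 281–348) lies centred between the pads, and the pencil is beside the right finger, untouched. Closing.

{"method": "servo_tool", "body": {
  "rotation": [
    [0,0,0],
    [0,0,0],
    [0,0,0],
    [0,0,0],
    [0,0,0],
    [0,0,0],
    [0,0,0],
    [0,0,0],
    [0,0,0],
    [0,0,0]
  ],
  "travel": [
    [0,0,0],
    [0,0,0],
    [0,0,0],
    [0,0,0],
    [0,0,0],
    [0,0,0],
    [0,0,0.01],
    [0,0,0.03],
    [0,0,0.06],
    [0,0,0.09]
  ],
  "grip": [0,0,0,0,0,0,0,0,0,0]
}}

```text
t: 3.58
tcp_pos: [0.5581, -0.0669, 0.122]
ee_rot: [-0.003, -0.017, 1.0, 0.0]
force: [0.7, -0.2, -0.5]
gripper_width: 0.0288
```

{"method": "servo_tool", "body": {
  "rotation": [
    [0,0,2],
    [0,0,5],
    [0,0,9],
    [0,0,13],
    [0,0,17],
    [0,0,21],
    [0,0,25],
    [0,0,29],
    [0,0,32],
    [0,0,35]
  ],
  "travel": [
    [-0.002,0.012,0.01],
    [-0.006,0.035,0.02],
    [-0.01,0.065,0.02],
    [-0.016,0.1,0.02],
    [-0.022,0.138,0.02],
    [-0.028,0.176,0.02],
    [-0.034,0.214,0.02],
    [-0.04,0.252,0.02],
    [-0.045,0.29,0.02],
    [-0.05,0.325,0.02]
  ],
  "grip": [0,0,0,0,0,0,0,0,0,0]
}}

```text
t: 4.42
tcp_pos: [0.5059, 0.2606, 0.1411]
ee_rot: [-0.004, -0.32, 0.948, -0.0]
force: [-0.3, -0.9, -0.8]
gripper_width: 0.0287
```

{"method": "servo_tool", "body": {
  "rotation": [
    [0,0,1],
    [0,0,1],
    [0,0,1],
    [0,0,1],
    [0,0,1],
    [0,0,1],
    [0,0,1],
    [0,0,1],
    [0,0,1],
    [0,0,1]
  ],
  "travel": [
    [-0.005,0.03,0],
    [-0.008,0.05,-0.005],
    [-0.0105,0.062,-0.015],
    [-0.0105,0.063,-0.03],
    [-0.0105,0.063,-0.045],
    [-0.0105,0.063,-0.06],
    [-0.0105,0.063,-0.07],
    [-0.0105,0.063,-0.075],
    [-0.0105,0.063,-0.075],
    [-0.0105,0.063,-0.075]
  ],
  "grip": [0,0,0,0,0,0,0,0,0,0]
}}

```text
t: 5.25
tcp_pos: [0.4953, 0.3233, 0.0659]
ee_rot: [-0.004, -0.328, 0.945, -0.0]
force: [-0.4, 0.2, 0.4]
gripper_width: 0.0292
```

Run:
```python
from h import *
s=snap('wrist','w3.png');x=manip.sense();print(x['tcp_pos'],x['ee_rot'].round(4),x['force'],x['gripper_width'])
```

```text
[0.49592185 0.32361036 0.06668239] [-3.400e-03 -3.277e-01  9.448e-01 -3.000e-04] [ 1.16104775  0.28816778 -0.51845267] 0.02878500012827125
```

View pics/w3.png

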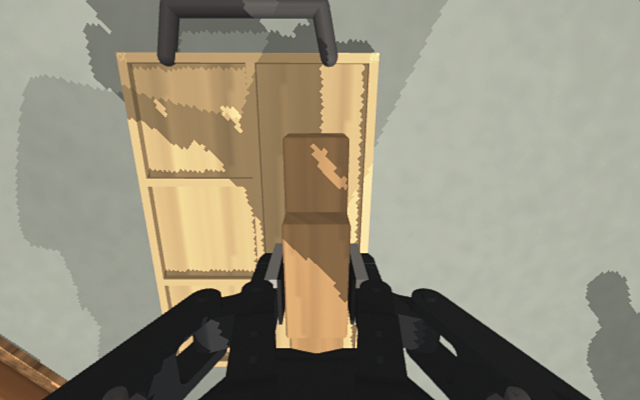

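{"method": "servo_tool", "body": {
  "rotation": [
    [0,0,0],
    [0,0,0],
    [0,0,0],
    [0,0,0],
    [0,0,0],
    [0,0,0],
    [0,0,0],
    [0,0,0],
    [0,0,0],
    [0,0,0]
  ],
  "travel": [
    [0.001,-0.0015,-0.005],
    [0.002,-0.003,-0.012],
    [0.002,-0.003,-0.018],
    [0.002,-0.003,-0.022],
    [0.002,-0.003,-0.025],
    [0.002,-0.003,-0.027],
    [0.002,-0.003,-0.0285],
    [0.002,-0.003,-0.0295],
    [0.002,-0.003,-0.0295],
    [0.002,-0.003,-0.0295]
  ],
  "grip": [0,0,0,0,0,0,0,0,0,0]
}}

```text
t: 6.13
tcp_pos: [0.4978, 0.3205, 0.0387]
ee_rot: [-0.004, -0.328, 0.945, -0.001]
force: [-4.6, -3.1, 8.4]
gripper_width: 0.0291
```

{"method": "servo_tool", "body": {
  "rotation": [
    [0,0,0],
    [0,0,0],
    [0,0,0],
    [0,0,0],
    [0,0,0],
    [0,0,0],
    [0,0,0],
    [0,0,0],
    [0,0,0],
    [0,0,0]
  ],
  "travel": [
    [0,0,0],
    [0,0,0],
    [0,0,0],
    [0,0,0],
    [0,0,0.01],
    [0,0,0.03],
    [0,0,0.06],
    [0,0,0.1],
    [0,0,0.14],
    [0,0,0.175]
  ],
  "grip": [55,55,55,55,55,55,55,100,100,100]
}}

```text
t: 6.97
tcp_pos: [0.4981, 0.3207, 0.2169]
ee_rot: [-0.003, -0.328, 0.945, -0.0]
force: [1.9, 0.2, 0.5]
gripper_width: 0.0811
```

Run:
```python
from h import *
s=snap('wrist','w4.png');x=manip.sense();print(x['tcp_pos'],x['ee_rot'].round(4),x['joints'])
```

```text
[0.50231438 0.32275007 0.22577746] [ 4.700e-03 -3.280e-01  9.447e-01  3.000e-04] [ 4.26374890e-01  2.67195384e-01  1.51917396e+00 -3.07683557e-04
  1.34585169e+00 -1.81279771e+00]
```

View pics/w4.png

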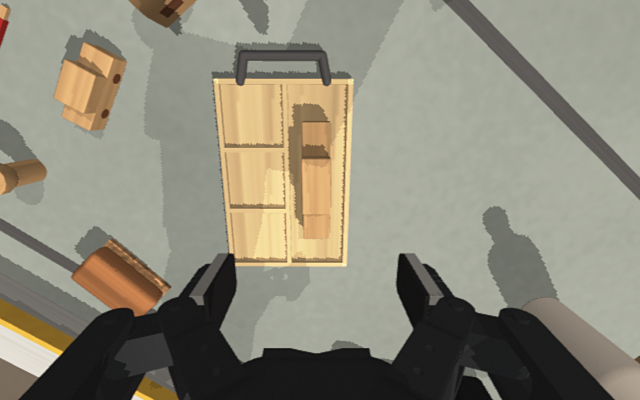

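{"method": "servo_tool", "body": {
  "rotation": [
    [0,0,4],
    [0,0,8],
    [0,0,12],
    [0,0,16],
    [0,0,20],
    [0,0,25],
    [0,0,30],
    [0,0,36],
    [0,0,36],
    [0,0,36]
  ],
  "travel": [
    [-0.008,-0.03,0],
    [-0.016,-0.06,0],
    [-0.024,-0.09,0],
    [-0.032,-0.12,0],
    [-0.04,-0.15,0],
    [-0.048,-0.18,0],
    [-0.055,-0.21,0],
    [-0.06,-0.23,0],
    [-0.06,-0.23,0],
    [-0.06,-0.23,0]
  ],
  "grip": [100,100,100,100,100,100,100,100,100,100]
}}

```text
t: 7.85
tcp_pos: [0.4421, 0.1013, 0.2262]
ee_rot: [0.002, -0.599, 0.8, -0.002]
force: [0.5, 0.0, 0.3]
gripper_width: 0.0855
```

Run:
```python
from h import *
s=load('w4')
c=[ray(s,*p,.01)[:2] for p in((213,79),(353,74),(347,265),(232,267))];print(np.round(c,4).tolist(),np.mean(c,0))
for a,b in((3,0),(2,1)):d=c[b]-c[a];print(np.degrees(np.arctan2(d[1],d[0])))
for a,b in((1,0),(2,3)):d=c[b]-c[a];print(np.degrees(np.arctan2(d[1],d[0]))-90)
s=snap('wrist','w5.png');x=manip.sense();print(x['tcp_pos'],x['ee_rot'].round(4),x['joints'][5])
im=s['image'][:,:,::-1]
cv2.imwrite('pics/w5a.png',cv2.resize(np.ascontiguousarray(im[80:330,180:460]),None,fx=2.4,fy=2.4,interpolation=cv2.INTER_CUBIC))
```

```text
[[0.4787, 0.1705], [0.3853, 0.2814], [0.5585, 0.4185], [0.6498, 0.3069]] [0.51808407 0.29432089]
-141.4448499327697
-141.63378855295898
-139.8979019157134
-140.73674486236484
[0.44231044 0.10185692 0.22618318] [ 0.0022 -0.5999  0.8    -0.0024] -2.8210183928756325
```

View pics/w5.png

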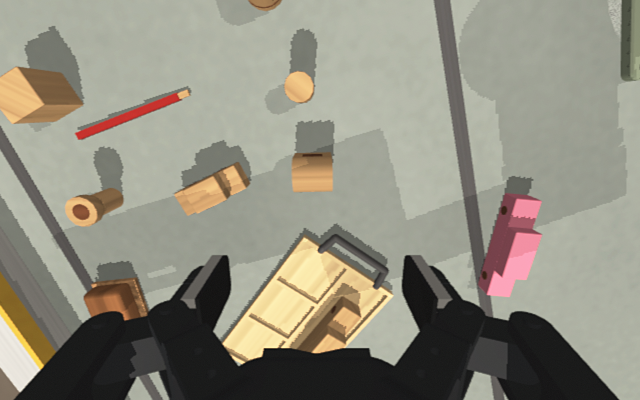

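View pics/w5a.png

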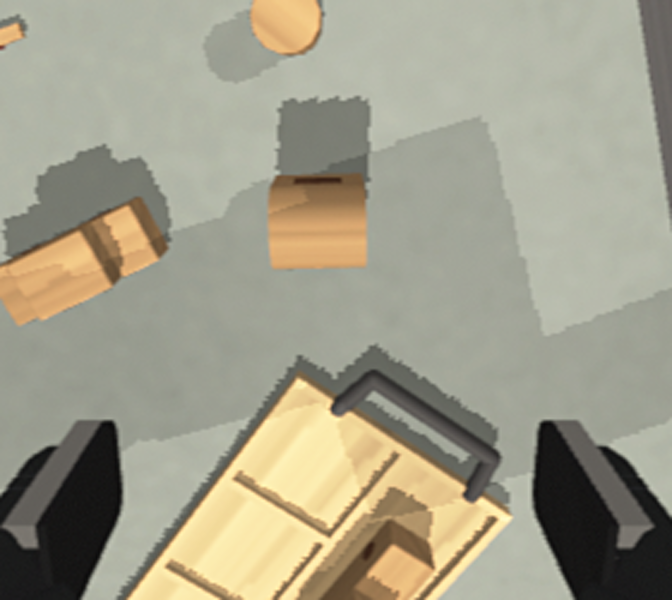

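Run:
```python
from h import *
x=manip.sense();print(x['t'],x['joints'],x['joint_vel'],x['ee_rot'])
```

```text
7.9 [ 3.62679006e-02 -3.78903816e-02  1.85742603e+00 -1.55963425e-03
  1.31569172e+00 -2.82101839e+00] [ 0.01980382  0.01338343 -0.01014651  0.00071184 -0.00086726  0.00297634] [ 0.00218338 -0.5999474   0.80003276 -0.00243564]
```

Run:
```python
from h import *
s=load('w5')
B=lambda u,v,z:ray(s,u/2.4+180-.3,v/2.4+80-.3,z)[:2]
c=[B(271,268,.033),B(367,266,.033)];print('eave +y',np.round(c,4).tolist());d=c[1]-c[0];print(np.degrees(np.arctan2(d[1],d[0])),np.linalg.norm(d))
n=np.array([-d[1],d[0]])/np.linalg.norm(d);print(np.mean(c,0)+.019*n,np.mean(c,0)-.019*n)
```

```text
eave +y [[0.47, 0.1041], [0.4271, 0.1156]]
164.89888438817866 0.044358229884219676
[0.4436038  0.09151585] [0.45350369 0.12820361]
```

{"method": "servo_tool", "body": {
  "rotation": [
    [0,0,-7],
    [0,0,-14],
    [0,0,-21],
    [0,0,-28],
    [0,0,-35],
    [0,0,-42],
    [0,0,-49],
    [0,0,-56],
    [0,0,-63],
    [0,0,-70]
  ],
  "travel": [
    [0,0,0],
    [0,0,0],
    [0,0,0],
    [0,0,0],
    [0,0,0],
    [0,0,0],
    [0,0,0],
    [0,-0.003,0],
    [0,-0.006,0],
    [0,-0.009,0]
  ],
  "grip": [100,100,100,100,100,100,100,100,100,100]
}}

```text
t: 8.73
tcp_pos: [0.4427, 0.0941, 0.2262]
ee_rot: [0.0, -0.031, 1.0, -0.003]
force: [0.2, -0.1, -0.5]
gripper_width: 0.0857
```

{"method": "servo_tool", "body": {
  "rotation": [
    [0,0,-7],
    [0,0,-14],
    [0,0,-21],
    [0,0,-28],
    [0,0,-35],
    [0,0,-42],
    [0,0,-49],
    [0,0,-56],
    [0,0,-63],
    [0,0,-70]
  ],
  "travel": [
    [0,0,0],
    [0,0,0],
    [0,0,0],
    [0,0,0],
    [0,0,0],
    [0,0,0],
    [0,0,0],
    [0,0,0],
    [0,0,0],
    [0,0,0]
  ],
  "grip": [100,100,100,100,100,100,100,100,100,100]
}}

```text
t: 9.57
tcp_pos: [0.4432, 0.0955, 0.2263]
ee_rot: [-0.001, 0.549, 0.836, -0.002]
force: [0.2, -0.0, -0.0]
gripper_width: 0.0854
```

{"method": "servo_tool", "body": {
  "rotation": [
    [0,0,-7],
    [0,0,-14],
    [0,0,-21],
    [0,0,-28],
    [0,0,-35],
    [0,0,-39],
    [0,0,-39],
    [0,0,-39],
    [0,0,-39],
    [0,0,-39]
  ],
  "travel": [
    [0,-0.0035,-0.02],
    [0,-0.0035,-0.04],
    [0,-0.0035,-0.06],
    [0,-0.0035,-0.08],
    [0,-0.0035,-0.1],
    [0,-0.0035,-0.12],
    [0,-0.0035,-0.126],
    [0,-0.0035,-0.126],
    [0,-0.0035,-0.126],
    [0,-0.0035,-0.126]
  ],
  "grip": [100,100,100,100,100,100,100,100,100,100]
}}

```text
t: 10.4
tcp_pos: [0.4445, 0.0924, 0.1016]
ee_rot: [-0.001, 0.796, 0.605, -0.001]
force: [0.5, 0.4, -0.6]
gripper_width: 0.0853
```

Run:
```python
from h import *
s=snap('wrist','w6.png');x=manip.sense();print(x['tcp_pos'],x['ee_rot'].round(4),x['joints'][5])
```

```text
[0.44460883 0.09228274 0.10171675] [-1.200e-03  7.960e-01  6.053e-01 -5.000e-04] 0.2826346216473606
```

View pics/w6.png

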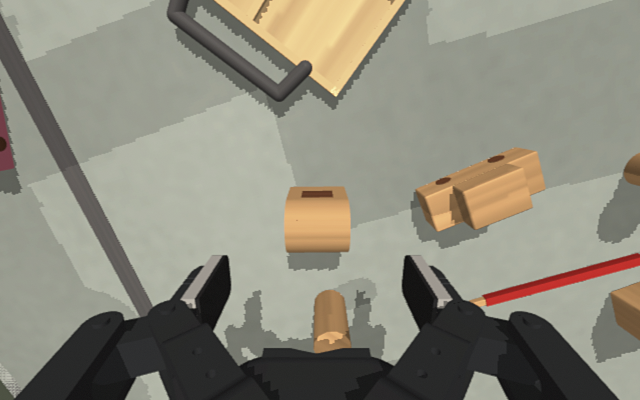

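{"method": "servo_tool", "body": {
  "rotation": [
    [0,0,0],
    [0,0,0],
    [0,0,0],
    [0,0,0],
    [0,0,0],
    [0,0,0],
    [0,0,0],
    [0,0,0],
    [0,0,0],
    [0,0,0]
  ],
  "travel": [
    [-0.001,0,-0.015],
    [-0.001,0,-0.03],
    [-0.001,0,-0.045],
    [-0.001,0,-0.057],
    [-0.001,0,-0.065],
    [-0.001,0,-0.07],
    [-0.001,0,-0.07],
    [-0.001,0,-0.07],
    [-0.001,0,-0.07],
    [-0.001,0,-0.07]
  ],
  "grip": [85,85,85,85,85,85,85,85,85,85]
}}

```text
t: 11.28
tcp_pos: [0.4445, 0.0923, 0.0326]
ee_rot: [-0.001, 0.796, 0.605, 0.0]
force: [0.3, -0.0, -0.1]
gripper_width: 0.0728
```

Run:
```python
from h import *
s=snap('wrist','w7.png');x=manip.sense();print(x['tcp_pos'],x['ee_rot'].round(4),x['force'],x['gripper_width'])
```

```text
[0.44429125 0.0923029  0.03243757] [-7.000e-04  7.960e-01  6.053e-01  1.000e-04] [0.403353   0.64800243 1.44306445] 0.07283200555118727
```

View pics/w7.png

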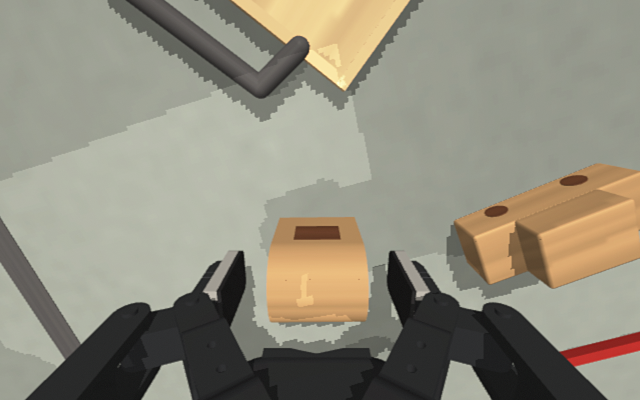

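Cab (columns 268–368) is square and centred between the pads. Close and lift.

{"method": "servo_tool", "body": {
  "rotation": [
    [0,0,0],
    [0,0,0],
    [0,0,0],
    [0,0,0],
    [0,0,0],
    [0,0,0],
    [0,0,0],
    [0,0,0],
    [0,0,0],
    [0,0,0]
  ],
  "travel": [
    [0,0,0],
    [0,0,0],
    [0,0,0],
    [0,0,0],
    [0,0,0],
    [0,0,0],
    [0,0,0.01],
    [0,0,0.03],
    [0,0,0.06],
    [0,0,0.09]
  ],
  "grip": [0,0,0,0,0,0,0,0,0,0]
}}

```text
t: 12.17
tcp_pos: [0.4424, 0.0923, 0.1225]
ee_rot: [-0.002, 0.796, 0.605, -0.002]
force: [0.3, -0.0, -0.6]
gripper_width: 0.0416
```

{"method": "servo_tool", "body": {
  "rotation": [
    [0,0,-4],
    [0,0,-9],
    [0,0,-14],
    [0,0,-20],
    [0,0,-26],
    [0,0,-32],
    [0,0,-36],
    [0,0,-36],
    [0,0,-36],
    [0,0,-36]
  ],
  "travel": [
    [0.003,0.01,0],
    [0.009,0.028,0],
    [0.016,0.05,0],
    [0.024,0.075,0],
    [0.031,0.095,0],
    [0.037,0.113,0],
    [0.041,0.125,-0.01],
    [0.042,0.13,-0.025],
    [0.042,0.13,-0.04],
    [0.042,0.13,-0.05]
  ],
  "grip": [0,0,0,0,0,0,0,0,0,0]
}}

```text
t: 13.0
tcp_pos: [0.4831, 0.2224, 0.0711]
ee_rot: [-0.002, 0.944, 0.33, -0.002]
force: [-0.3, -1.1, -0.8]
gripper_width: 0.0414
```

Run:
```python
from h import *
s=snap('wrist','w8.png');x=manip.sense();print(x['tcp_pos'],x['ee_rot'].round(4),x['force'],x['gripper_width'])
```

```text
[0.48167215 0.22166522 0.06929988] [-0.0026  0.944   0.3299 -0.0041] [-0.81612459  0.16228444 -1.30154893] 0.041543062053163396
```

View pics/w8.png

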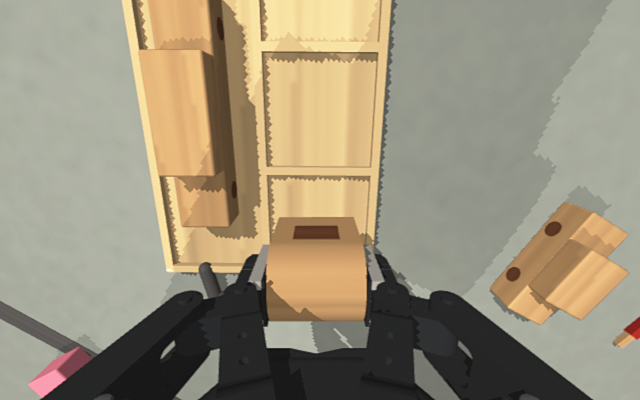

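{"method": "servo_tool", "body": {
  "rotation": [
    [0,0,0],
    [0,0,0],
    [0,0,0],
    [0,0,0],
    [0,0,0],
    [0,0,0],
    [0,0,0],
    [0,0,0],
    [0,0,0],
    [0,0,0]
  ],
  "travel": [
    [0.002,0.0005,-0.005],
    [0.003,0.0005,-0.012],
    [0.003,0.0005,-0.018],
    [0.003,0.0005,-0.023],
    [0.003,0.0005,-0.026],
    [0.003,0.0005,-0.028],
    [0.003,0.0005,-0.03],
    [0.003,0.0005,-0.031],
    [0.003,0.0005,-0.0315],
    [0.003,0.0005,-0.0315]
  ],
  "grip": [0,0,0,0,0,0,0,0,0,0]
}}

```text
t: 13.88
tcp_pos: [0.4848, 0.2222, 0.0382]
ee_rot: [-0.002, 0.944, 0.33, -0.004]
force: [-1.4, -0.5, 3.0]
gripper_width: 0.0412
```

Run:
```python
from h import *
s=snap('wrist','w9.png');x=manip.sense();print(x['tcp_pos'],x['ee_rot'].round(4),x['force'],x['gripper_width'])
```

```text
[0.48482446 0.2222001  0.03823355] [-0.0025  0.944   0.33   -0.0039] [-0.98127026 -0.6740293   2.73533441] 0.041118075935027865
```

View pics/w9.png

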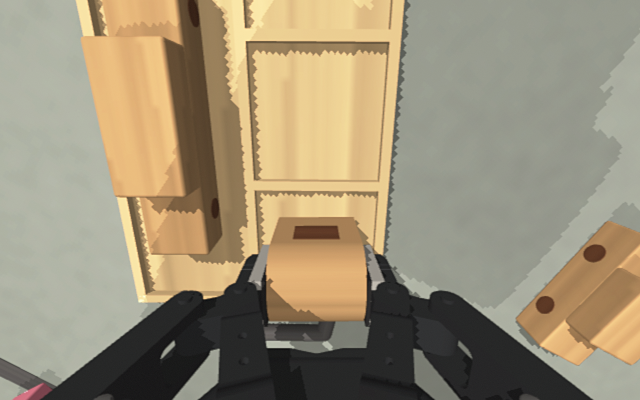

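{"method": "servo_tool", "body": {
  "rotation": [
    [0,0,0],
    [0,0,0],
    [0,0,0],
    [0,0,0],
    [0,0,0],
    [0,0,0],
    [0,0,0],
    [0,0,0],
    [0,0,0],
    [0,0,0]
  ],
  "travel": [
    [0,0,0],
    [0,0,0],
    [0,0,0],
    [0,0,0],
    [0,0,0.01],
    [0,0,0.03],
    [0,0,0.06],
    [0,0,0.1],
    [0,0,0.14],
    [0,0,0.17]
  ],
  "grip": [68,68,68,68,68,68,68,100,100,100]
}}

```text
t: 14.77
tcp_pos: [0.4858, 0.2225, 0.2125]
ee_rot: [-0.002, 0.944, 0.33, -0.002]
force: [1.2, 0.4, 0.1]
gripper_width: 0.0851
```

Run:
```python
from h import *
s=snap('scene','s1.png');x=manip.sense();print(x['tcp_pos'],x['ee_rot'].round(4),x['joints'])
im=np.ascontiguousarray(s['image'][:,:,::-1]);cv2.imwrite('pics/s1a.png',cv2.resize(im[180:400,230:530],None,fx=2.6,fy=2.6,interpolation=cv2.INTER_CUBIC))
```

```text
[0.48953596 0.22366126 0.21907604] [-0.0019  0.9439  0.3301  0.0041] [0.26521803 0.15156495 1.67279835 0.00461476 1.3093924  1.16198229]
```

View pics/s1a.png

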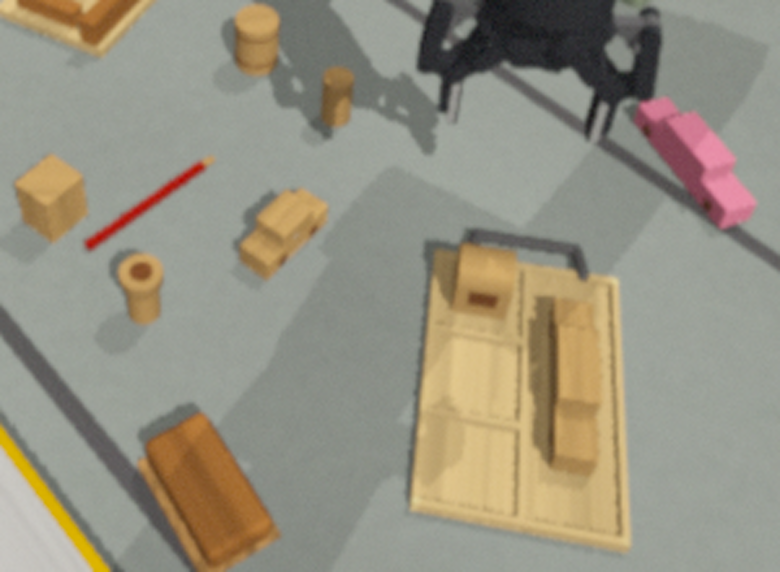

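{"method": "servo_tool", "body": {
  "rotation": [
    [0,0,0],
    [0,0,0],
    [0,0,0],
    [0,0,0],
    [0,0,0],
    [0,0,0],
    [0,0,0],
    [0,0,0],
    [0,0,0],
    [0,0,0]
  ],
  "travel": [
    [-0.005,-0.03,0],
    [-0.011,-0.068,0],
    [-0.017,-0.106,0],
    [-0.023,-0.144,0],
    [-0.029,-0.182,0],
    [-0.035,-0.22,0],
    [-0.041,-0.258,0],
    [-0.047,-0.29,0],
    [-0.05,-0.312,0],
    [-0.051,-0.322,0]
  ],
  "grip": [100,100,100,100,100,100,100,100,100,100]
}}

```text
t: 15.65
tcp_pos: [0.438, -0.101, 0.2197]
ee_rot: [-0.001, 0.945, 0.328, 0.004]
force: [0.4, 0.0, 0.5]
gripper_width: 0.0855
```

Run:
```python
from h import *
s=snap('wrist','w10.png');x=manip.sense();print(x['tcp_pos'],x['ee_rot'].round(4),x['joint_vel'].round(3))
im=np.ascontiguousarray(s['image'][:,:,::-1])
hsv=cv2.cvtColor(im,cv2.COLOR_BGR2HSV);m=cv2.inRange(hsv,(8,75,60),(28,255,255))
n,l,st,ce=cv2.connectedComponentsWithStats(m)
for i in range(1,n):
    if st[i,4]>150: print(st[i].tolist(),ce[i].round(1),ray(s,*ce[i],.056).round(4))
```

```text
[ 0.43830808 -0.10129972  0.21962723] [-0.001   0.9445  0.3284  0.0042] [0.06  0.001 0.003 0.035 0.007 0.061]
[224, 0, 29, 14, 226] [240.8   4.5] [0.5241 0.0484 0.056 ]
[212, 113, 39, 29, 923] [230.9 126.3] [ 4.354e-01 -2.000e-04  5.600e-02]
[386, 155, 163, 154, 12089] [468.3 223.8] [ 0.5059 -0.2485  0.056 ]
[295, 159, 41, 48, 1560] [315.1 183.2] [ 0.4413 -0.0966  0.056 ]
[14, 339, 53, 25, 441] [ 43.4 348.5] [0.0797 0.0333 0.056 ]
```

View pics/w10.png

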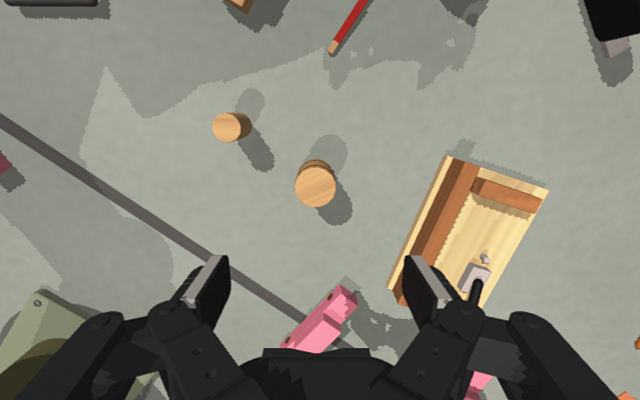

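Run:
```python
from h import *
s=load('w10');print(ray(s,315.5,187,.056),ray(s,295,187,.056),ray(s,336,187,.056),ray(s,315.5,207,.056))
```

```text
[ 0.43843868 -0.0993339   0.056     ] [ 0.42572799 -0.08321999  0.056     ] [ 0.45114894 -0.11544727  0.056     ] [ 0.42189089 -0.11237221  0.056     ]
```

{"method": "servo_tool", "body": {
  "rotation": [
    [0,0,0],
    [0,0,0],
    [0,0,0],
    [0,0,0],
    [0,0,0],
    [0,0,0],
    [0,0,0],
    [0,0,0],
    [0,0,0],
    [0,0,0]
  ],
  "travel": [
    [0,0.002,-0.03],
    [0,0.002,-0.06],
    [0,0.002,-0.09],
    [0,0.002,-0.115],
    [0,0.002,-0.14],
    [0,0.002,-0.16],
    [0,0.002,-0.173],
    [0,0.002,-0.182],
    [0,0.002,-0.187],
    [0,0.002,-0.187]
  ],
  "grip": [90,90,90,90,90,90,90,90,90,90]
}}

```text
t: 16.53
tcp_pos: [0.438, -0.0984, 0.032]
ee_rot: [-0.002, 0.944, 0.329, 0.004]
force: [-0.5, 0.4, 0.5]
gripper_width: 0.0768
```

Run:
```python
from h import *
s=snap('wrist','w11.png');x=manip.sense();print(x['tcp_pos'],x['ee_rot'].round(4),x['force'],x['gripper_width'])
```

```text
[ 0.43862095 -0.09888043  0.03274542] [-0.001   0.9444  0.3287  0.0042] [-0.17210511 -0.01470669  0.08582688] 0.07681076001412344
```

View pics/w11.png

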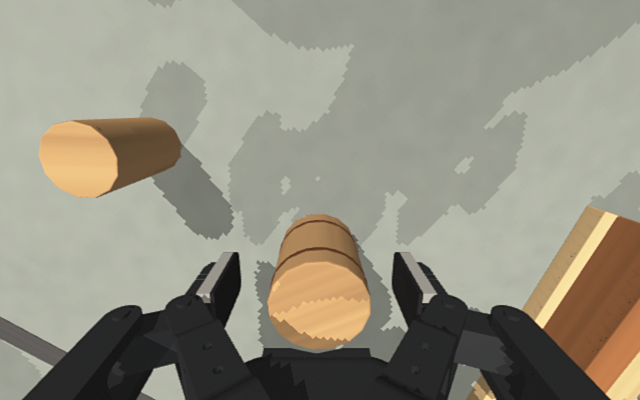

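The boiler (columns 267–371) is centred between the pads. Close and lift.

{"method": "servo_tool", "body": {
  "rotation": [
    [0,0,0],
    [0,0,0],
    [0,0,0],
    [0,0,0],
    [0,0,0],
    [0,0,0],
    [0,0,0],
    [0,0,0],
    [0,0,0],
    [0,0,0]
  ],
  "travel": [
    [0,0,0],
    [0,0,0],
    [0,0,0],
    [0,0,0],
    [0,0,0],
    [0,0,0],
    [0,0,0.012],
    [0,0,0.035],
    [0,0,0.07],
    [0,0,0.11]
  ],
  "grip": [0,0,0,0,0,0,0,0,0,0]
}}

```text
t: 17.42
tcp_pos: [0.4363, -0.098, 0.1419]
ee_rot: [-0.003, 0.944, 0.329, 0.002]
force: [1.0, -1.0, -0.8]
gripper_width: 0.0409
```

{"method": "servo_tool", "body": {
  "rotation": [
    [0,0,0],
    [0,0,0],
    [0,0,0],
    [0,0,0],
    [0,0,0],
    [0,0,0],
    [0,0,0],
    [0,0,0],
    [0,0,0],
    [0,0,0]
  ],
  "travel": [
    [0.003,0.011,0.005],
    [0.009,0.033,0.01],
    [0.018,0.063,0.01],
    [0.028,0.098,0.01],
    [0.038,0.134,0.01],
    [0.048,0.17,0.01],
    [0.058,0.206,0.01],
    [0.068,0.242,0.01],
    [0.078,0.275,0.01],
    [0.086,0.303,0.01]
  ],
  "grip": [0,0,0,0,0,0,0,0,0,0]
}}

```text
t: 18.25
tcp_pos: [0.5223, 0.2074, 0.1518]
ee_rot: [-0.003, 0.944, 0.329, 0.002]
force: [0.3, -0.0, -0.6]
gripper_width: 0.041
```

{"method": "servo_tool", "body": {
  "rotation": [
    [0,0,0],
    [0,0,0],
    [0,0,0],
    [0,0,0],
    [0,0,0],
    [0,0,0],
    [0,0,0],
    [0,0,0],
    [0,0,0],
    [0,0,0]
  ],
  "travel": [
    [0.007,0.022,0],
    [0.012,0.04,0],
    [0.015,0.053,0],
    [0.018,0.06,-0.005],
    [0.018,0.06,-0.015],
    [0.018,0.06,-0.03],
    [0.018,0.06,-0.045],
    [0.018,0.06,-0.06],
    [0.018,0.06,-0.07],
    [0.018,0.06,-0.075]
  ],
  "grip": [0,0,0,0,0,0,0,0,0,0]
}}

```text
t: 19.08
tcp_pos: [0.5384, 0.2656, 0.074]
ee_rot: [-0.003, 0.945, 0.328, -0.0]
force: [-0.5, 0.2, -1.2]
gripper_width: 0.0411
```

Run:
```python
from h import *
s=snap('wrist','w12.png');x=manip.sense();print(x['tcp_pos'],x['ee_rot'].round(4),x['force'],x['gripper_width'])
```

```text
[0.53843712 0.26578642 0.07386061] [-3.100e-03  9.445e-01  3.285e-01 -5.000e-04] [ 0.62732833 -0.01514899 -1.37365277] 0.041026337911921444
```

View pics/w12.png

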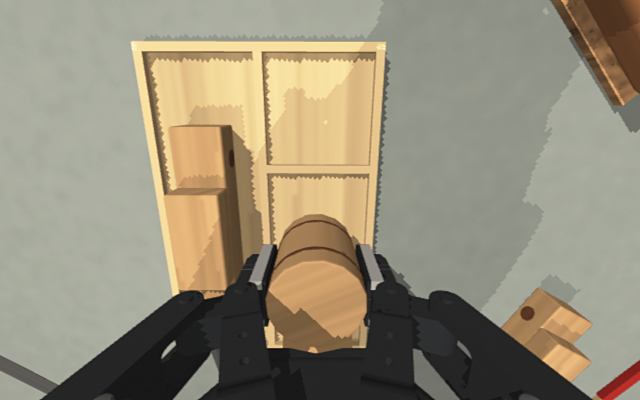

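{"method": "servo_tool", "body": {
  "rotation": [
    [0,0,0],
    [0,0,0],
    [0,0,0],
    [0,0,0],
    [0,0,0],
    [0,0,0],
    [0,0,0],
    [0,0,0],
    [0,0,0],
    [0,0,0]
  ],
  "travel": [
    [0.001,0.0005,-0.006],
    [0.002,0.0005,-0.014],
    [0.002,0.0005,-0.021],
    [0.002,0.0005,-0.026],
    [0.002,0.0005,-0.03],
    [0.002,0.0005,-0.032],
    [0.002,0.0005,-0.034],
    [0.002,0.0005,-0.035],
    [0.002,0.0005,-0.0355],
    [0.002,0.0005,-0.0355]
  ],
  "grip": [0,0,0,0,0,0,0,0,0,0]
}}

```text
t: 19.97
tcp_pos: [0.5405, 0.2664, 0.0392]
ee_rot: [-0.003, 0.944, 0.329, -0.0]
force: [-2.5, -1.1, 4.4]
gripper_width: 0.0412
```

Floor contact (4.4 N). Release and lift.

{"method": "servo_tool", "body": {
  "rotation": [
    [0,0,0],
    [0,0,0],
    [0,0,0],
    [0,0,0],
    [0,0,0],
    [0,0,0],
    [0,0,0],
    [0,0,0],
    [0,0,0],
    [0,0,0]
  ],
  "travel": [
    [0,0,0],
    [0,0,0],
    [0,0,0],
    [0,0,0],
    [0,0,0.01],
    [0,0,0.03],
    [0,0,0.06],
    [0,0,0.1],
    [0,0,0.14],
    [0,0,0.17]
  ],
  "grip": [68,68,68,68,68,68,68,100,100,100]
}}

```text
t: 20.8
tcp_pos: [0.5416, 0.2668, 0.2136]
ee_rot: [-0.003, 0.944, 0.329, 0.002]
force: [0.8, 0.2, 0.1]
gripper_width: 0.0853
```

Run:
```python
from h import *
s=snap('scene','s2.png');x=manip.sense();print(x['tcp_pos'],x['ee_rot'].round(4),x['joints'])
im=np.ascontiguousarray(s['image'][:,:,::-1]);cv2.imwrite('pics/s2a.png',cv2.resize(im[180:400,230:530],None,fx=2.6,fy=2.6,interpolation=cv2.INTER_CUBIC))
```

```text
[0.54516619 0.26804785 0.22078192] [-0.003   0.9444  0.3287  0.0078] [0.31149007 0.28875635 1.50260243 0.00646816 1.33472783 1.21096905]
```

View pics/s2a.png

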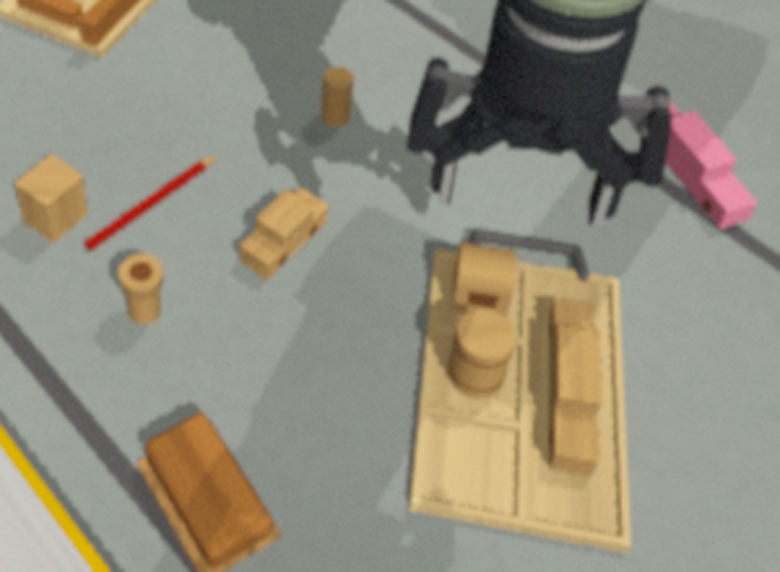

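{"method": "servo_tool", "body": {
  "rotation": [
    [0,0,0],
    [0,0,0],
    [0,0,0],
    [0,0,0],
    [0,0,0],
    [0,0,0],
    [0,0,0],
    [0,0,0],
    [0,0,0],
    [0,0,0]
  ],
  "travel": [
    [0.02,-0.028,0],
    [0.04,-0.056,0],
    [0.06,-0.084,0],
    [0.08,-0.112,0],
    [0.1,-0.14,0],
    [0.118,-0.167,0],
    [0.132,-0.188,0],
    [0.142,-0.203,0],
    [0.147,-0.209,0],
    [0.148,-0.21,0]
  ],
  "grip": [100,100,100,100,100,100,100,100,100,100]
}}

```text
t: 21.68
tcp_pos: [0.6937, 0.0569, 0.2207]
ee_rot: [-0.003, 0.945, 0.328, 0.008]
force: [-0.7, -0.1, -0.7]
gripper_width: 0.0855
```

Run:
```python
from h import *
s=snap('wrist','w13.png');x=manip.sense();print(x['tcp_pos'],x['ee_rot'].round(4),x['joint_vel'].round(3))
im=np.ascontiguousarray(s['image'][:,:,::-1])
p=proj(s,(.6935,.058,.052));print(p)
cv2.imwrite('pics/w13a.png',cv2.resize(im[100:300,200:440],None,fx=3,fy=3,interpolation=cv2.INTER_CUBIC))
```

```text
[0.69324466 0.05798432 0.22068848] [-0.0033  0.9445  0.3284  0.0077] [ 0.03  -0.015  0.021  0.007  0.004  0.004]
[315.73384524 187.88409233]
```

View pics/w13.png

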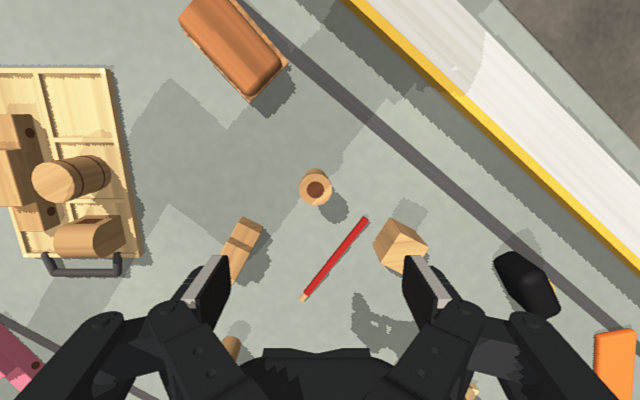

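View pics/w13a.png

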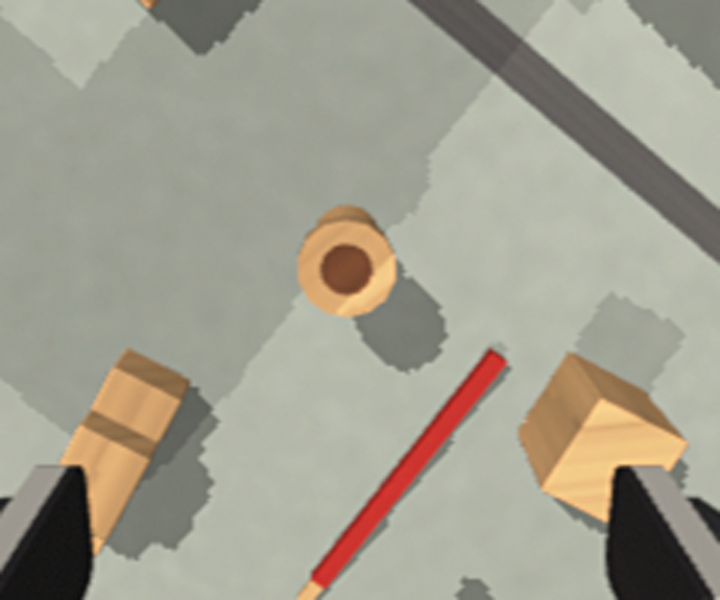

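{"method": "servo_tool", "body": {
  "rotation": [
    [-0.3,0.3,0],
    [-0.6,0.7,0],
    [-0.6,0.7,0],
    [-0.6,0.7,0],
    [-0.6,0.7,0],
    [-0.6,0.7,0],
    [-0.6,0.7,0],
    [-0.6,0.7,0],
    [-0.6,0.7,0],
    [-0.6,0.7,0]
  ],
  "travel": [
    [-0.001,-0.001,-0.03],
    [-0.001,-0.001,-0.06],
    [-0.001,-0.001,-0.09],
    [-0.001,-0.001,-0.115],
    [-0.001,-0.001,-0.135],
    [-0.001,-0.001,-0.153],
    [-0.001,-0.001,-0.165],
    [-0.001,-0.001,-0.172],
    [-0.001,-0.001,-0.176],
    [-0.001,-0.001,-0.176]
  ],
  "grip": [72,72,72,72,72,72,72,72,72,72]
}}

```text
t: 22.57
tcp_pos: [0.6919, 0.0578, 0.0445]
ee_rot: [-0.001, 0.944, 0.329, 0.0]
force: [-0.3, 0.8, 0.4]
gripper_width: 0.0615
```

Run:
```python
from h import *
s=snap('wrist','w14.png');x=manip.sense();print(x['tcp_pos'],x['ee_rot'].round(4),x['force'],x['gripper_width'])
```

```text
[0.692652   0.05748732 0.04540626] [-2.000e-04  9.445e-01  3.286e-01  7.000e-04] [ 0.28656376 -0.19540503 -0.62017896] 0.061306231336770295
```

View pics/w14.png

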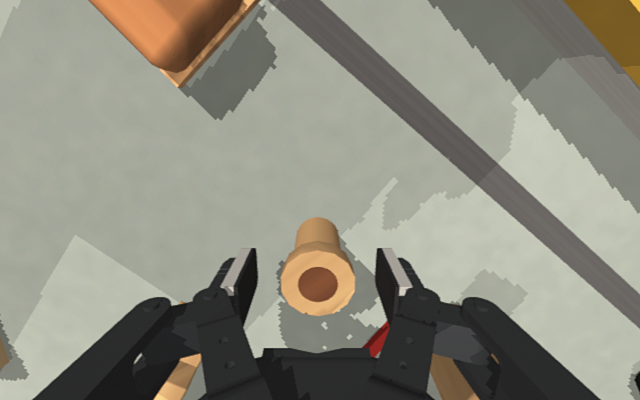

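{"method": "servo_tool", "body": {
  "rotation": [
    [0,0,0],
    [0,0,0],
    [0,0,0],
    [0,0,0],
    [0,0,0],
    [0,0,0],
    [0,0,0],
    [0,0,0],
    [0,0,0],
    [0,0,0]
  ],
  "travel": [
    [0,0,0],
    [0,0,0],
    [0,0,0],
    [0,0,0],
    [0,0,0],
    [0,0,0],
    [0,0,0.01],
    [0,0,0.03],
    [0,0,0.06],
    [0,0,0.095]
  ],
  "grip": [0,0,0,0,0,0,0,0,0,0]
}}

```text
t: 23.45
tcp_pos: [0.6903, 0.0574, 0.1387]
ee_rot: [-0.001, 0.944, 0.329, -0.002]
force: [0.5, -0.0, -1.1]
gripper_width: 0.032
```

Run:
```python
from h import *
s=snap('wrist','w15.png');x=manip.sense();print(x['tcp_pos'],x['ee_rot'].round(4),x['force'],x['gripper_width'])
```

```text
[0.69636118 0.0573065  0.14989011] [0.0018 0.9444 0.3286 0.0058] [3.0349354  0.51492921 5.59275097] 0.031604746222926854
```

View pics/w15.png

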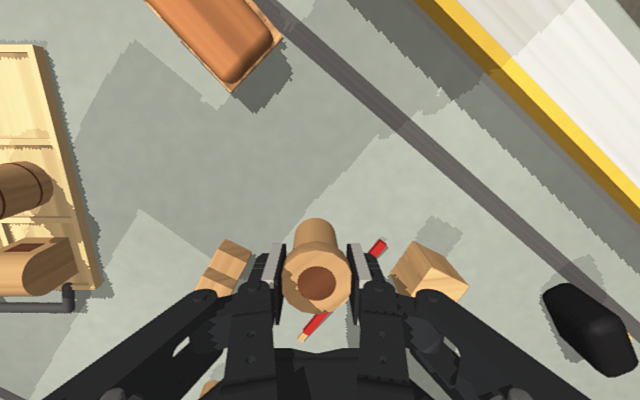

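{"method": "servo_tool", "body": {
  "rotation": [
    [0,0,0],
    [0,0,0],
    [0,0,0],
    [0,0,0],
    [0,0,0],
    [0,0,0],
    [0,0,0],
    [0,0,0],
    [0,0,0],
    [0,0,0]
  ],
  "travel": [
    [-0.004,0.01,0.005],
    [-0.012,0.03,0.01],
    [-0.023,0.058,0.01],
    [-0.036,0.092,0.01],
    [-0.049,0.126,0.01],
    [-0.062,0.16,0.01],
    [-0.075,0.192,0.01],
    [-0.086,0.22,0.01],
    [-0.093,0.24,0.01],
    [-0.097,0.25,0.01]
  ],
  "grip": [0,0,0,0,0,0,0,0,0,0]
}}

```text
t: 24.33
tcp_pos: [0.5967, 0.3106, 0.1592]
ee_rot: [0.001, 0.944, 0.33, 0.005]
force: [0.5, -0.0, -0.1]
gripper_width: 0.0317
```

{"method": "servo_tool", "body": {
  "rotation": [
    [0,0.3,0],
    [-0.1,0.6,0],
    [-0.1,0.6,0],
    [-0.1,0.6,0],
    [-0.1,0.6,0],
    [-0.1,0.6,0],
    [-0.1,0.6,0],
    [-0.1,0.6,0],
    [-0.1,0.6,0],
    [-0.1,0.6,0]
  ],
  "travel": [
    [0,0,-0.008],
    [0,0,-0.022],
    [0,0,-0.037],
    [0,0,-0.052],
    [0,0,-0.065],
    [0,0,-0.074],
    [0,0,-0.08],
    [0,0,-0.084],
    [0,0,-0.084],
    [0,0,-0.084]
  ],
  "grip": [0,0,0,0,0,0,0,0,0,0]
}}

```text
t: 25.17
tcp_pos: [0.5972, 0.3105, 0.0756]
ee_rot: [0.0, 0.944, 0.33, -0.0]
force: [-0.3, -0.2, -0.7]
gripper_width: 0.0321
```

Run:
```python
from h import *
s=snap('wrist','w16.png');x=manip.sense();print(x['tcp_pos'],x['ee_rot'].round(4),x['force'],x['gripper_width'])
```

```text
[0.59747972 0.31075277 0.07606741] [4.000e-04 9.439e-01 3.302e-01 4.000e-04] [ 0.33111514 -0.06484691 -0.01152425] 0.031612307884780554
```

View pics/w16.png

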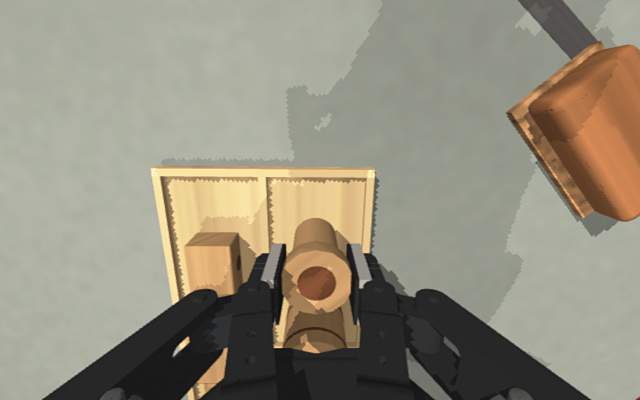

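{"method": "servo_tool", "body": {
  "rotation": [
    [0,0,0],
    [0,0,0],
    [0,0,0],
    [0,0,0],
    [0,0,0],
    [0,0,0],
    [0,0,0],
    [0,0,0],
    [0,0,0],
    [0,0,0]
  ],
  "travel": [
    [-0.001,0,-0.004],
    [-0.001,0,-0.01],
    [-0.001,0,-0.015],
    [-0.001,0,-0.018],
    [-0.001,0,-0.02],
    [-0.001,0,-0.022],
    [-0.001,0,-0.0235],
    [-0.001,0,-0.0245],
    [-0.001,0,-0.0255],
    [-0.001,0,-0.0255]
  ],
  "grip": [0,0,0,0,0,0,0,0,0,0]
}}

```text
t: 26.05
tcp_pos: [0.597, 0.3113, 0.0525]
ee_rot: [0.0, 0.944, 0.33, 0.001]
force: [-3.7, 0.1, 7.7]
gripper_width: 0.0316
```

Contact with the floor (7.7 N). Release and lift.

{"method": "servo_tool", "body": {
  "rotation": [
    [0,0,0],
    [0,0,0],
    [0,0,0],
    [0,0,0],
    [0,0,0],
    [0,0,0],
    [0,0,0],
    [0,0,0],
    [0,0,0],
    [0,0,0]
  ],
  "travel": [
    [0,0,0],
    [0,0,0],
    [0,0,0],
    [0,0,0],
    [0,0,0],
    [0,0,0.01],
    [0,0,0.03],
    [0,0,0.06],
    [0,0,0.1],
    [0,0,0.14]
  ],
  "grip": [62,62,62,62,62,62,62,62,80,80]
}}

```text
t: 26.88
tcp_pos: [0.596, 0.3109, 0.1932]
ee_rot: [0.0, 0.944, 0.33, -0.0]
force: [1.2, -0.7, -0.4]
gripper_width: 0.0684
```

{"method": "servo_tool", "body": {
  "rotation": [
    [0,0,0],
    [0,0,0],
    [0,0,0],
    [0,0,0],
    [0,0,0],
    [0,0,0],
    [0,0,0],
    [0,0,0],
    [0,0,0],
    [0,0,0]
  ],
  "travel": [
    [0.005,-0.02,0.02],
    [0.005,-0.05,0.03],
    [0.005,-0.085,0.03],
    [0.005,-0.12,0.03],
    [0.005,-0.155,0.03],
    [0.005,-0.185,0.03],
    [0.005,-0.2,0.03],
    [0.005,-0.2,0.03],
    [0.005,-0.2,0.03],
    [0.005,-0.2,0.03]
  ],
  "grip": [80,80,80,80,80,80,80,80,80,80]
}}

```text
t: 27.72
tcp_pos: [0.6011, 0.112, 0.2235]
ee_rot: [-0.0, 0.944, 0.331, -0.0]
force: [-0.4, -0.5, -0.0]
gripper_width: 0.068
```

Run:
```python
from h import *
for n in('scene','top'):
    s=snap(n,n+'9.png');im=np.ascontiguousarray(s['image'][:,:,::-1])
    c=im[170:400,220:540] if n=='scene' else im[75:245,115:345]
    cv2.imwrite('pics/%s9a.png'%n,cv2.resize(c,None,fx=2.5 if n=='scene' else 3.4,fy=2.5 if n=='scene' else 3.4,interpolation=cv2.INTER_CUBIC))
x=manip.sense();print(x['t'],x['tcp_pos'],x['force'])
```

```text
27.8167 [0.60093338 0.11247695 0.22322358] [ 0.54303652 -0.10514719 -0.16634478]
```

View pics/scene9a.png

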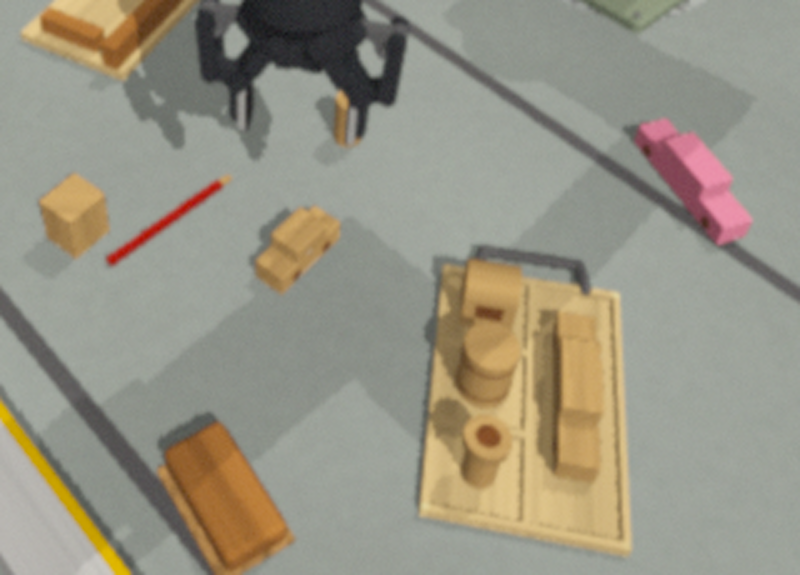

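View pics/top9a.png

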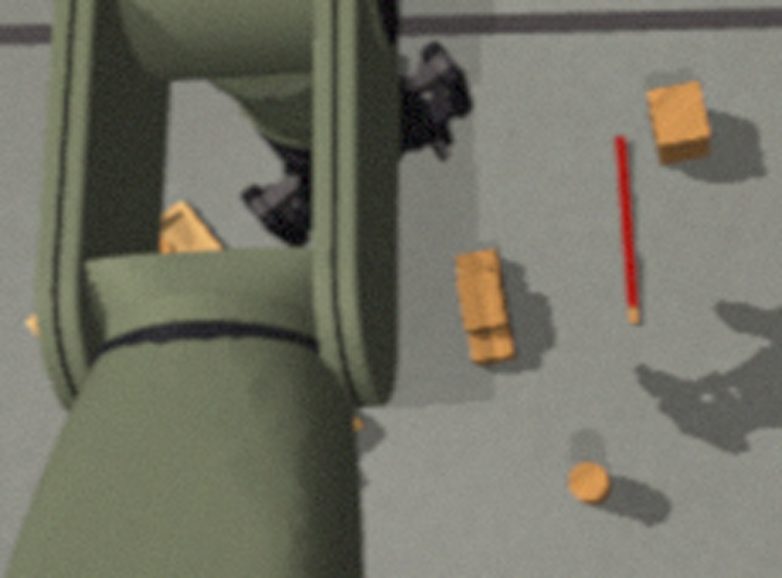

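```bash
python3 -c "
from workcell import manip
print(manip.hand_in())"
```

```text
the job is handed in; nothing more can be done
None
```

I packed the tray in the order asked and handed it in at about t = 28 s: the chassis in the long pocket, the cab by the handle, the boiler in the middle, and the chimney farthest from the handle.

**Final scene picture:** it shows all four parts in their pockets, the three small ones upright. The gripper was clear of everything.

**Look-alikes:** the final top view has the short base, block and dowel at their starting pixels.

**Forces:** the highest force reading I had was about 8 N, when parts touched the tray floor.

**Limits of the checks:**
- In the last top view the arm hid most of the tray, so the final placing was confirmed from the scene camera only. Earlier wrist views agreed with it.
- On the first approach to the cab, the last joint came right up to its range: it read -2.821 against a limit of -2.82. I turned the tool the other way round at once, but I can't tell whether that counts as passing the limit.

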